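Slide the cake board out over the slab's far edge

TASK

The cake board with the small ring-cake pan on it lies flat on the marble slab, where nobody can get their fingers under it. Push the board with your fingertips until its far side hangs over the slab's far edge (the long edge away from the robot) by about 4 cm, give or take a centimetre, along its whole width, so that the colleague across the table can pick it up; then leave it there. Do not lift the board, do not touch the pan or let it shift or tip, and leave the other things on the slab where they stand.

Things in the scene. Friction and masses are not known exactly. Their poses are not given: they have to be found in the camera images.
- slab: White-grey marble pastry slab, 360 mm (its x) by 600 mm (its y) by 30 mm thick, lying flat on the steel table; too heavy to move. Origin at the centre of its underside (on the table, z = 0); its top is at z = 0.030 m. Its +x axis points away from the robot, give or take 21 degrees.
- slab_edge (a point): Middle of the slab's far long top edge: in the slab's frame at x = +180, y = 0, z = 30 mm. Axes as the slab's: x points squarely outward over the edge, y runs along the edge.
- board: Wooden cake board, 200 mm (its x) by 240 mm (its y) by 9 mm thick, square corners, 0.32 kg, loose, flat on the slab (not the stack of spares at the table's far right corner). Origin at the centre of its underside; x points to its far side, within 12 degrees of the slab's x. Its far side starts 35 to 85 mm inside the slab's far edge. With the pan it slides at a push of a few newtons.
- board_corner_left (a point): The board's far left corner, in the board's frame at x = +100, y = +120 mm, at half its thickness.
- board_corner_right (a point): The board's far right corner, in the board's frame at x = +100, y = -120 mm, at half its thickness.
- pan: Small round aluminium ring-cake pan with a baked cake in it, 136 mm across the rim, 109 mm at the foot, 55 mm high, 0.3 to 0.55 kg, standing loose on the board about 14 mm beyond its middle, so that some 40 mm of bare board remain behind it. Origin at the centre of its underside, z up. Not to be touched.
- ramekin: White ceramic ramekin, 76 mm across, 45 mm high, standing near the left or the right end of the slab. Origin at the centre of its underside. Bystander.
- shaker: Steel sugar shaker with a small wire handle, 66 mm across, 100 mm high, near the left or the right end of the slab. Origin at the centre of its underside. Bystander.
- cutter: Steel pastry ring (round cutter), open at both ends, 72 mm across, 45 mm high, 2 mm wall, standing near the left end of the slab. Origin at the centre of its underside. Bystander.
- scraper: Steel bench scraper lying near the right end of the slab, 125 by 83 mm, 22 mm high at its dark wooden grip. Origin under its middle. Bystander.

How it is judged (in metres and radians):
At the end, for the whole second after the job is handed in: Board flat and at rest on the slab, both far corners 30 to 50 mm out beyond its far edge, its middle within 160 mm of that edge's; pan upright on it, within 25 mm (x) and 35 mm (y) of 14 mm beyond the board's middle; ramekin, shaker, cutter and scraper within 20 mm of their starts (x of board_corner_left in the frame of slab_edge between 0.03 and 0.05 m and x of board_corner_right in the frame of slab_edge between 0.03 and 0.05 m and y of board in the frame of slab_edge between -0.16 and 0.16 m and z of board in the frame of slab_edge between -0.004 and 0.004 m and angle between board's own z axis and vertical below 0.03 rad and linear speed of each of board, pan below 0.01 m/s and x of pan in the frame of board between -0.011 and 0.039 m and y of pan in the frame of board between -0.035 and 0.035 m and z of pan in the frame of board between 0.005 and 0.013 m and angle between pan's own z axis and vertical below 0.05 rad and distance of each of ramekin, shaker, scraper, cutter from where it was at the start of the episode below 0.02 m); the robot touches nothing.
It fails at once if the board is lifted or tipped (more than 10 mm off the slab, or 0.1 rad) (z of board in the frame of slab_edge above 0.01 m or angle between board's own z axis and vertical above 0.1 rad).
It fails at once if the pan is touched by the robot (contact force between any of the fingers, the arm and pan above 0.5 N).
It fails at once if the pan is lifted off the board or tipped (z of pan in the frame of board above 0.02 m or angle between pan's own z axis and vertical above 0.12 rad).
It fails at once if one of the other things on the slab is shifted by more than 20 mm (distance of any of ramekin, shaker, scraper, cutter from where it was at the start of the episode above 0.02 m).
It also fails if it takes over 38 s, if anything falls off the work surface, if the arm or the gripper's body presses on something with over 40 N, if the wrist force passes 120 N, or if a joint passes its speed limit or range.

ROBOT

A 6-joint arm with a two-finger parallel gripper is mounted at the origin on the work surface. World frame = base frame: x ahead of the robot, y to its left, z up, the work surface at z = 0. Lengths are in m, angles in degrees, forces in N, time in s.
With the tool pointing down it reaches from about 0.325 to 0.85 m from the base axis. Payload 15.5 kg.
Tool frame: the origin (TCP) lies on the centre line of the jaws, within the pads' length; the fingertips stand 25 mm ahead of it and the grasp point (between the pads) lies 6 mm ahead of it (nose_length is the distance from the TCP to the fingertips, in m); z points along the fingers, y is the line along which they close (so a half turn about z gives the same grasp; the last joint's range is limited). The gripper opens to 91 mm and grips with 3 to 60 N. Pads are 32 mm wide; open, the fingers measure 118 mm over their backs; the gripper's body (76 mm by 178 mm) begins 60 mm behind the grasp point.
Start: joints at [-72.164, 28.281, 77.091, -0, 74.628, -5.472], TCP at [0.247, -0.574, 0.239] pointing down, gripper open.
Joint ranges: [-166.48, 166.48], [-47.26, 123.95], [12.59, 153.08], [-70.14, 250.14], [6.76, 159.57], [-176.63, 176.63]. Speed limits (degrees/s): [108.29, 108.29, 147.25, 172.46, 172.46, 172.46].

INTERFACE

Orientations are given as [roll, pitch, yaw] about the fixed x, y, z axes, in that order (R = Rz(yaw) Ry(pitch) Rx(roll)).
In Python, from bench import read_state, camera, get_calibration, close_job, nose_length gives the robot as it stands.
- The arm moves only by the tool drive_tool, never from a script. Its argument "moves" is a list that holds one entry, the list of rows, each a list of 4 numbers: the shift along the world's x, y, z in mm, then the turn about the world's z in degrees. A call has exactly 8 rows; each row shifts and turns the commanded pose from where the row before left it; what a row does not reach is not made up. A row lasts 1/8 s, in which the tool goes at most 62.5 mm and 10.7 degrees, less where a joint would pass 70% of its speed; a pose out of reach is approached as far as the arm can. A call is refused whole if a number of a shift passes 62.5 or a number of a turn 10.7, either way. A call with a gripper value outside its range is refused whole. "claw" is the finger opening in mm, from 0 to 91.2, set as the call begins (left out, the last holds). The fingers move at their own pace and stop on an object; "newtons" is the grip in N (left out, the last holds). Time passes only in rows, so rows that do not move let the fingers close, or fill a call up. It gives the time, the measured TCP pose, the force, the opening and the grip force at its end, in the units of the state.
- read_state(): the state, without advancing time (a new reading comes with each control period).
- camera(name): name is "scene" or "side" or "wrist"; returns the picture (384x512x3 uint8, blue, green, red); there is no depth.
- get_calibration(name): a dict with "intrinsics" (3x3 intrinsics, pixels), "T" (4x4, takes a point from camera to world coordinates); the wrist camera has in their place "T_tool_cam" (4x4, takes a point from camera to tool coordinates, whose origin is the TCP and whose axes are the flange's). Camera axes: x right, y down, z forward; pixel columns grow to the right and rows downward; lengths in m; the calibration is good to about 2 mm. A picture is of the moment at which its call begins: read the wrist's pose just before it. get_calibration takes no time and is no camera call.
- close_job(): hands the job in; it is judged then, once.
The state is a dict: "time": time; "joint_pos": joint angles; "joint_velocities": joint speeds; "effort": joint torques, N m; "tool_pos": TCP position; "tcp_rot": TCP orientation; "ft_force": force on the tool from outside, world axes, zero at the start; "wrist_torque": the same for the moment, N m; "opening": finger opening in m; "gripper_force": force on a finger pad.
Only numpy, scipy, OpenCV 4.12 (cv2) and the standard library are available. Lean on these libraries where they do the work, as an engineer would, in place of code of your own. Each camera call takes 0.05 s, during which the arm holds its last target. There are 200 camera calls.

## Working session

There is one attempt and no reset: what is moved stays moved. The work goes in short steps, Python scripts to look and compute and a tool call to move; the robot and the scene stay as the last step left them, time stands still between calls to the robot, and variables do not carry over. Pictures are saved under pics/ and viewed, at most 10 in all, crops included, and the job is handed in when it is done.

Besides the shell and the picture viewer there is one more tool, called after "Request:" by a JSON object that holds its "fn" and its "kwargs". drive_tool: Moves the arm, as the interface text tells. Its arguments: {"type":"object","properties":{"moves":{"type":"array"},"claw":{"type":"number"},"newtons":{"type":"number"}},"required":["moves"]}

```bash
mkdir -p pics
python3 - <<'E'
from bench import *
import cv2,numpy as np
s=read_state();print(s['tool_pos'],s['tcp_rot'],s['time'],nose_length)
a=camera("scene");b=camera("side")
np.save('a.npy',a);np.save('b.npy',b)
cv2.imwrite('pics/scene.png',cv2.resize(a,(800,600)));cv2.imwrite('pics/side.png',cv2.resize(b,(800,600)))
for n in("scene","side"):
  c=get_calibration(n);print(n,np.round(c['intrinsics'],1).tolist(),np.round(c['T'],3).tolist())
print(np.round(get_calibration("wrist")["T_tool_cam"],3).tolist())
E
```

```text
[ 0.24716893 -0.5736468   0.23833615] [-1.79928707e+02 -7.35311790e-03  2.33063822e+01] 0.0 0.025
scene [[408.1, 0.0, 258.4], [0.0, 408.1, 191.2], [0.0, 0.0, 1.0]] [[0.709, 0.43, -0.559, 1.067], [0.705, -0.439, 0.557, -0.481], [-0.006, -0.789, -0.615, 0.591], [0.0, 0.0, 0.0, 1.0]]
side [[467.1, 0.0, 253.9], [0.0, 467.1, 190.6], [0.0, 0.0, 1.0]] [[-0.99, -0.096, 0.101, 0.468], [-0.139, 0.645, -0.752, 0.926], [0.007, -0.758, -0.652, 0.839], [0.0, 0.0, 0.0, 1.0]]
[[-0.0, -0.959, -0.284, 0.081], [1.0, -0.0, 0.0, -0.0], [-0.0, -0.284, 0.959, -0.145], [0.0, 0.0, 0.0, 1.0]]
```

View pics/scene.png

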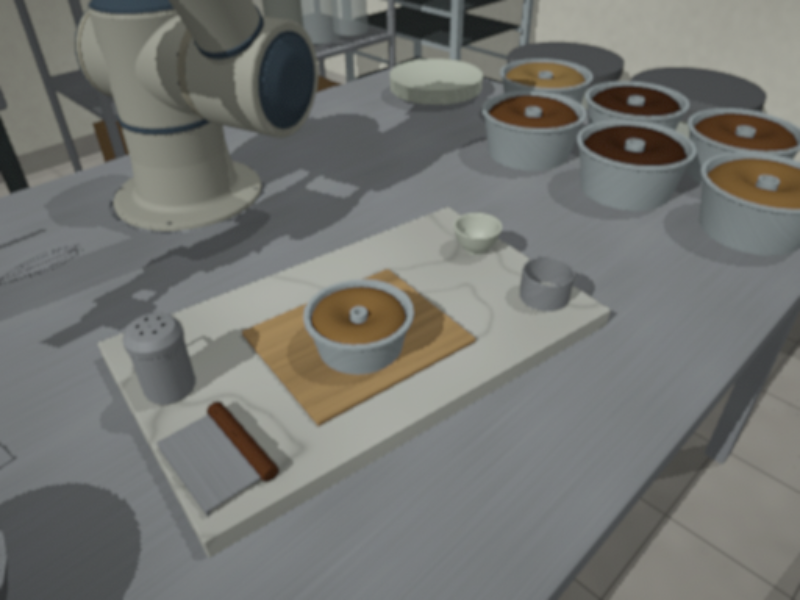

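View pics/side.png

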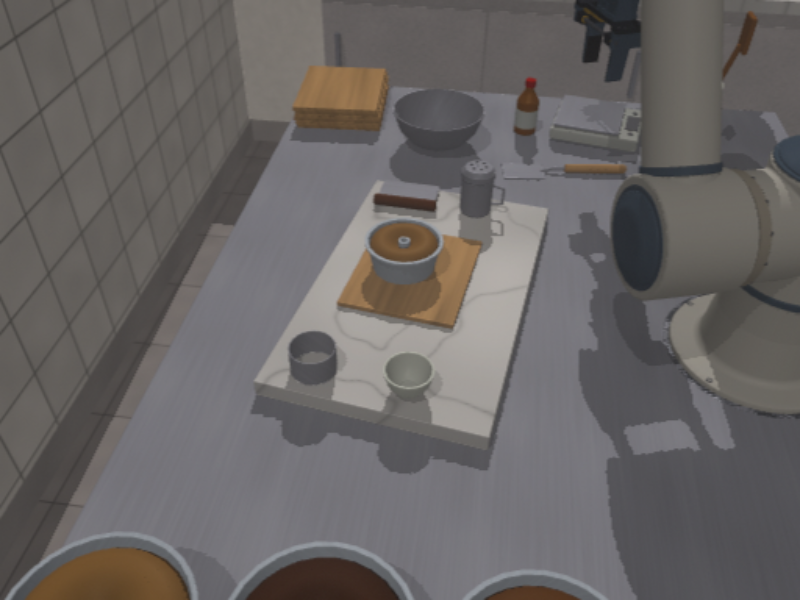

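The scene picture (800x600) shows the board with its far right corner at (320,418), far left at (474,340), near left at (390,271) and near right at (245,335). The slab's far top edge runs from about (210,545) to (608,313). In the side view the board corners are about (341,302), (450,323), (480,240), and the slab's far edge runs from (262,385) to (375,190).

```bash
cat > h.py <<'E'
from bench import *
import cv2,numpy as np
def ray(n,px):
    c=get_calibration(n);K,T=np.array(c['intrinsics']),np.array(c['T'])
    d=(T[:3,:3]@np.linalg.inv(K)@np.c_[np.atleast_2d(px),np.ones(len(np.atleast_2d(px)))].T).T
    return T[:3,3],d
def cast(n,px,z):
    o,d=ray(n,px);return (o+d*((z-o[2])/d[:,2])[:,None])[:,:2]
def tri(p,q):
    o1,d1=ray("scene",p);o2,d2=ray("side",q)
    t=np.linalg.lstsq(np.c_[d1[0],-d2[0]],o2-o1,rcond=None)[0]
    a,b=o1+t[0]*d1[0],o2+t[1]*d2[0];return (a+b)/2,np.linalg.norm(a-b)
def wood(im,c,R):   # largest wood-coloured blob in a window, hull of window
    h=cv2.cvtColor(im,cv2.COLOR_BGR2HSV);m=cv2.inRange(h,(8,75,60),(24,255,255))
    w=np.zeros_like(m);cv2.rectangle(w,(R[0],R[1]),(R[2],R[3]),255,-1);m&=w
    return m
def slab(im,R):
    h=cv2.cvtColor(im,cv2.COLOR_BGR2HSV);return h
E
cat > m.py <<'E'
from h import *
import sys
def lines(n,im,R):
    m=wood(im,None,R)
    cs=max(cv2.findContours(m,0,1)[0],key=cv2.contourArea)[:,0,:]
    w=cast(n,cs.astype(float),0.039)
    return w,m
if __name__=="__main__":
    a,b=np.load('a.npy'),np.load('b.npy')
    s=.64
    for n,im,R in(("scene",a,(150,165,310,272)),("side",b,(212,140,315,212))):
        w,m=lines(n,im,R)
        r=cv2.minAreaRect((w*1000).astype(np.float32));print(n,r,np.round(cv2.boxPoints(r)).tolist())
    P={"FR":[(320,418),None],"FL":[(474,340),(341,302)],"NL":[(390,271),(450,323)],"NR":[(245,335),(480,240)]}
    for k,(p,q) in P.items():
        p=np.array(p)*s;print(k,np.round(cast("scene",p,.039),3),end=' ')
        if q: q=np.array(q)*s;print(np.round(cast("side",q,.039),3),[np.round(x,3) for x in tri(p,q)],end='')
        print()
    S={"SFL":[(608,313),(262,385)],"SNL":[(450,208),(492,432)],"SFR":[(209,545),(375,190)],"SNR":[(100,345),(547,207)]}
    for k,(p,q) in S.items():
        p,q=np.array(p)*s,np.array(q)*s;print(k,np.round(cast("scene",p,.03),3),np.round(cast("side",q,.03),3),[np.round(x,3) for x in tri(p,q)])
    u=np.hstack([cv2.resize(a[120:360,60:400],None,fx=2,fy=2)]);cv2.imwrite('pics/c1.png',u)
E
python3 m.py
```

```text
scene ((576.78369140625, -79.87713623046875), (240.13441467285156, 200.6815948486328), 81.51472473144531) [[460.0, -184.0], [658.0, -213.0], [694.0, 24.0], [495.0, 54.0]]
side ((575.067626953125, -72.86764526367188), (246.68048095703125, 199.1591033935547), 81.65856170654297) [[459.0, -180.0], [656.0, -209.0], [691.0, 35.0], [494.0, 64.0]]
FR [[ 0.653 -0.204]] 
FL [[0.692 0.02 ]] [[0.683 0.027]] [array([0.686, 0.024, 0.035]), np.float64(0.005)]
NL [[0.503 0.052]] [[0.498 0.052]] [array([0.5  , 0.053, 0.038]), np.float64(0.004)]
NR [[ 0.471 -0.183]] [[ 0.462 -0.183]] [array([ 0.465, -0.182,  0.037]), np.float64(0.006)]
SFL [[0.782 0.202]] [[0.765 0.22 ]] [array([0.773, 0.213, 0.02 ]), np.float64(0.009)]
SNL [[0.433 0.266]] [[0.421 0.259]] [array([0.427, 0.265, 0.032]), np.float64(0.013)]
SFR [[ 0.695 -0.376]] [[ 0.685 -0.337]] [array([ 0.687, -0.371,  0.011]), np.float64(0.009)]
SNR [[ 0.342 -0.323]] [[ 0.336 -0.327]] [array([ 0.338, -0.323,  0.03 ]), np.float64(0.005)]
```

```bash
cat > e.py <<'E'
from h import *
def proj(n,P):
    c=get_calibration(n);T=np.linalg.inv(np.array(c['T']));q=(T[:3,:3]@P.T).T+T[:3,3]
    p=q@np.array(c['intrinsics']).T;return p[:,:2]/p[:,2:]
def edge(n,im,A,B,z,span=.016,N=60):
    """strongest grey step within +-span of world line A-B at height z; fitted line: offset at ends (mm)"""
    g=cv2.GaussianBlur(im,(3,3),0).astype(np.float32).mean(2)
    A,B=np.array(A),np.array(B);t=(B-A)/np.linalg.norm(B-A);nn=np.array([t[1],-t[0]])
    o=np.arange(-span,span,.0005);pts=[]
    for f in np.linspace(.05,.95,N):
        P=A+f*(B-A)+o[:,None]*nn
        px=proj(n,np.c_[P,np.full(len(P),z)]).astype(np.float32)
        v=cv2.remap(g,px[None,:,0],px[None,:,1],1)[0]
        d=v[6:]-v[:-6];i=np.argmax(abs(d));
        if abs(d[i])>12: pts.append(P[i+3])
    pts=np.array(pts,np.float32)
    vx,vy,x,y=cv2.fitLine(pts,cv2.DIST_HUBER,0,.001,.001).ravel()
    r=abs((pts-[x,y])@[-vy,vx]);k=r<.004
    vx,vy,x,y=cv2.fitLine(pts[k],cv2.DIST_L2,0,.001,.001).ravel()
    if vy<0:vx,vy=-vx,-vy
    print(n,len(pts),k.sum(),'yaw',round(float(np.degrees(np.arctan2(-vx,vy))),2),'x at y=-.2,0:',[round(float(x+vx/vy*(q-y)),4) for q in(-.2,0.)])
if __name__=="__main__":
    a,b=np.load('a.npy'),np.load('b.npy')
    for n,im in(("scene",a),("side",b)):
        edge(n,im,(.69,-.357),(.777,.212),.03)
    for n,im in(("scene",a),("side",b)):
        edge(n,im,(.343,-.32),(.43,.262),.03)
    print('board far');edge("scene",a,(.657,-.21),(.692,.022),.039,.01)
    edge("side",b,(.655,-.2),(.69,.03),.039,.01)
    print('board near');edge("scene",a,(.46,-.184),(.495,.054),.039,.01)
    edge("side",b,(.46,-.184),(.495,.054),.039,.01)
E
python3 e.py
```

```text
scene 60 60 yaw -8.89 x at y=-.2,0: [0.7163, 0.7476]
side 59 51 yaw -8.74 x at y=-.2,0: [0.717, 0.7477]
scene 2 2 yaw -7.86 x at y=-.2,0: [0.3529, 0.3806]
side 60 60 yaw -8.77 x at y=-.2,0: [0.3533, 0.3841]
board far
scene 60 60 yaw -8.5 x at y=-.2,0: [0.6627, 0.6926]
side 60 56 yaw -7.08 x at y=-.2,0: [0.662, 0.6868]
board near
scene 50 39 yaw -8.52 x at y=-.2,0: [0.456, 0.4859]
side 54 54 yaw -8.43 x at y=-.2,0: [0.4527, 0.4823]
```

Request:
{"fn": "drive_tool", "kwargs": {"moves": [[[20, 56, 0, -4], [20, 56, 0, -4], [20, 56, 0, -4], [20, 56, 0, -4], [20, 56, 0, -4], [20, 56, 0, -4], [20, 56, 0, -4], [20, 56, 0, -4]]], "claw": 91}}

```text
time: 1.1
tool_pos: [0.4076, -0.1242, 0.2389]
tcp_rot: [180.0, -0.0, -8.8]
ft_force: [1.9, -0.2, 0.6]
opening: 0.0911
gripper_force: 0.0
```

Run:
```python
from h import *
s=.64
def t(n,p,q):print(n,[np.round(x,3) for x in tri(np.array(p)*s,np.array(q)*s)])
t('pan tube',(358,314),(404,241))
t('shaker top',(152,322),(478,167))
t('ramekin top',(478,226),(409,372))
```

```text
pan tube [array([ 0.593, -0.089,  0.09 ]), np.float64(0.0)]
shaker top [array([ 0.478, -0.292,  0.13 ]), np.float64(0.004)]
ramekin top [array([0.547, 0.2  , 0.071]), np.float64(0.0)]
```

Request:
{"fn": "drive_tool", "kwargs": {"moves": [[[12, 31, 0, 0], [12, 31, 0, 0], [0, 0, -45, 0], [0, 0, -45, 0], [0, 0, -40, 0], [0, 0, -30, 0], [0, 0, -11, 0], [0, 0, 0, 0]]]}}

```text
time: 2.1
tool_pos: [0.4311, -0.064, 0.0678]
tcp_rot: [-180.0, 0.1, -8.7]
ft_force: [0.2, -0.5, 0.5]
opening: 0.0909
gripper_force: 0.0
```

Run:
```python
from h import *
s=read_state();print(s['time'],s['tool_pos'],s['tcp_rot'],s['ft_force'])
b=camera("side");cv2.imwrite('pics/s2.png',cv2.resize(b[120:290,150:370],None,fx=3.4,fy=3.4))
```

```text
2.1 [ 0.43114247 -0.06396423  0.0678348 ] [-1.79992465e+02  5.73887277e-02 -8.69241142e+00] [ 0.19216421 -0.473981    0.52255795]
```

View pics/s2.png

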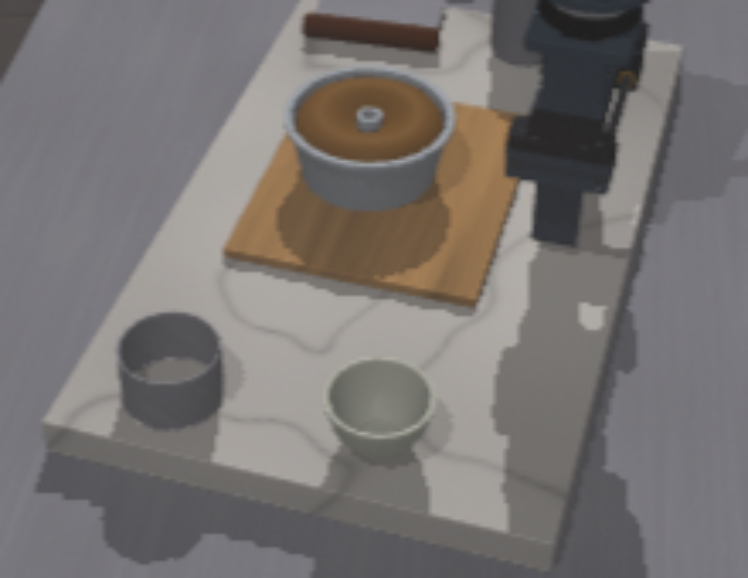

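The side crop shows the fingertips at about (557,240), behind the board's near edge (about x=500 there) and clear of it. I'll lower the tool and close up to the edge.

Request:
{"fn": "drive_tool", "kwargs": {"moves": [[[0, 0, -6, 0], [0, 0, -4, 0], [4, -0.6, 0, 0], [4, -0.6, 0, 0], [4, -0.6, 0, 0], [4, -0.6, 0, 0], [3, -0.5, 0, 0], [3, -0.5, 0, 0]]]}}

```text
time: 3.15
tool_pos: [0.4535, -0.0674, 0.0579]
tcp_rot: [-180.0, 0.0, -8.7]
ft_force: [-0.5, -0.6, -0.4]
opening: 0.091
gripper_force: 0.0
```

Request:
{"fn": "drive_tool", "kwargs": {"moves": [[[3, -0.5, 0, 0], [3, -0.5, 0, 0], [3, -0.5, 0, 0], [4, -0.6, 0, 0], [4, -0.6, 0, 0], [4, -0.6, 0, 0], [4, -0.6, 0, 0], [3, -0.5, 0, 0]]]}}

```text
time: 4.15
tool_pos: [0.4792, -0.0712, 0.0577]
tcp_rot: [-180.0, 0.2, -8.7]
ft_force: [-11.1, 1.7, 8.3]
opening: 0.091
gripper_force: 5.4
```

```bash
python3 - <<'E'
from h import *
a=camera("scene");b=camera("side");np.save('a1.npy',a);np.save('b1.npy',b)
s=read_state();print(s['ft_force'],s['wrist_torque'],s['tool_pos'])
cv2.imwrite('pics/s3.png',np.hstack([cv2.resize(b[150:260,200:330],None,fx=3,fy=3),cv2.resize(a[150:260,170:300],None,fx=3,fy=3)]))
E
cat > e2.py <<'E'
from e import *
def run(fa,fb,g):
    a,b=np.load(fa),np.load(fb);k=.155
    print('far g=',g)
    for n,im in(("scene",a),("side",b)):
        edge(n,im,(.7476-g-k*.21,-.20),(.7476-g+k*.0,0.),.039,.012)
    for n,im,R in(("scene",a,(150,165,330,290)),("side",b,(195,140,315,222))):
        m=wood(im,None,R);c=max(cv2.findContours(m,0,1)[0],key=cv2.contourArea)[:,0,:]
        r=cv2.minAreaRect((cast(n,c.astype(float),.039)*1000).astype(np.float32));print(n,np.round(r[1],1),round(r[2],1),np.round(cv2.boxPoints(r)).tolist())
E
python3 -c "
from e2 import *
run('a1.npy','b1.npy',.037)"
```

```text
[-6.90266972  1.48132831  5.84029317] [0.37644265 1.31029865 0.08863113] [ 0.47969188 -0.07132591  0.05767597]
far g= 0.037
scene 60 60 yaw -8.72 x at y=-.2,0: [0.6847, 0.7154]
side 60 44 yaw -7.8 x at y=-.2,0: [0.6835, 0.7109]
scene [240.1 203.5] 81.4 [[479.0, -187.0], [680.0, -217.0], [716.0, 20.0], [515.0, 51.0]]
side [246.7 199.3] 81.5 [[481.0, -184.0], [678.0, -213.0], [715.0, 31.0], [518.0, 60.0]]
```

View pics/s3.png

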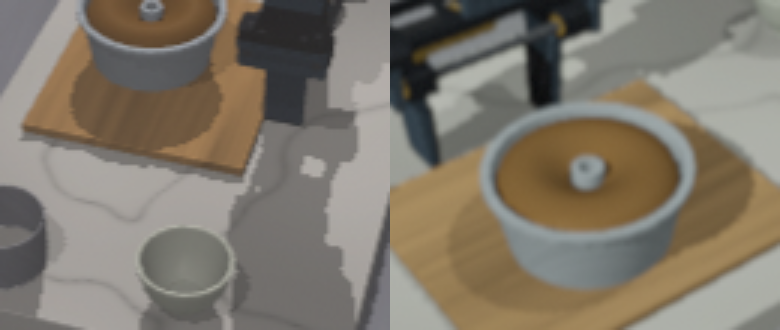

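The fingers sit against the board's near edge. The board has moved about 22 mm and kept its angle, so I'll carry on pushing.

Request:
{"fn": "drive_tool", "kwargs": {"moves": [[[3, -0.5, 0, 0], [4, -0.6, 0, 0], [4, -0.6, 0, 0], [4, -0.6, 0, 0], [4, -0.6, 0, 0], [4, -0.6, 0, 0], [4, -0.6, 0, 0], [4, -0.6, 0, 0]]]}}

```text
time: 5.25
tool_pos: [0.5102, -0.0759, 0.0576]
tcp_rot: [-180.0, 0.3, -8.7]
ft_force: [-11.3, 2.1, 8.4]
opening: 0.0913
gripper_force: 5.5
```

Request:
{"fn": "drive_tool", "kwargs": {"moves": [[[4, -0.6, 0, 0], [4, -0.6, 0, 0], [4, -0.6, 0, 0], [4, -0.6, 0, 0], [4, -0.6, 0, 0], [4, -0.6, 0, 0], [4, -0.6, 0, 0], [3, -0.5, 0, 0]]]}}

```text
time: 6.25
tool_pos: [0.5413, -0.0807, 0.0577]
tcp_rot: [-180.0, 0.2, -8.7]
ft_force: [-10.6, 2.0, 8.8]
opening: 0.0913
gripper_force: 5.6
```

Run:
```python
from h import *
a=camera("scene");b=camera("side");np.save('a2.npy',a);np.save('b2.npy',b)
s=read_state();print(s['ft_force'],s['tool_pos'],s['tcp_rot'])
cv2.imwrite('pics/s4.png',np.hstack([cv2.resize(b[140:260,170:310],None,fx=2.8,fy=2.8),cv2.resize(a[170:290,180:320],None,fx=2.8,fy=2.8)]))
from e2 import *
run('a2.npy','b2.npy',-.025)
```

```text
[-8.33965721  1.85733652  4.85483135] [ 0.54174356 -0.08078625  0.05764651] [-179.98295636    0.20047322   -8.68151111]
far g= -0.025
scene 60 60 yaw -8.62 x at y=-.2,0: [0.7432, 0.7735]
side 12 11 yaw 25.09 x at y=-.2,0: [0.7756, 0.6819]
scene [240.1 205.3] 81.5 [[541.0, -196.0], [744.0, -226.0], [780.0, 11.0], [576.0, 42.0]]
side [190.5 252.5] 7.1 [[561.0, 44.0], [592.0, -206.0], [781.0, -183.0], [750.0, 68.0]]
```

View pics/s4.png

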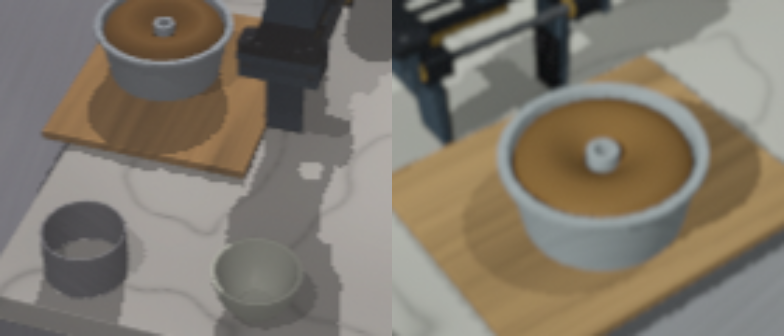

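The crops show the board hanging over the far edge, about 25 mm, with the pan steady and the fingers still on the near edge. Scene edge fit and TCP travel agree, so about 14.5 mm remains.

Request:
{"fn": "drive_tool", "kwargs": {"moves": [[[3, -0.5, 0, 0], [3, -0.5, 0, 0], [3, -0.5, 0, 0], [3, -0.4, 0, 0], [2, -0.3, 0, 0], [0, 0, 0, 0], [0, 0, 0, 0], [0, 0, 0, 0]]]}}

```text
time: 7.35
tool_pos: [0.5556, -0.0829, 0.0576]
tcp_rot: [-180.0, 0.2, -8.7]
ft_force: [-8.5, 2.0, 6.4]
opening: 0.091
gripper_force: 4.2
```

Request:
{"fn": "drive_tool", "kwargs": {"moves": [[[-5, 0.8, 0, 0], [-15, 2.3, 0, 0], [-20, 3, 0, 0], [0, 0, 20, 0], [0, 0, 50, 0], [-40, 0, 60, 0], [-40, 0, 40, 0], [0, 0, 0, 0]]]}}

```text
time: 8.35
tool_pos: [0.4416, -0.0774, 0.2225]
tcp_rot: [180.0, -0.2, -8.7]
ft_force: [1.1, -0.5, -1.0]
opening: 0.091
gripper_force: 0.0
```

Run:
```python
from h import *
a=camera("scene");b=camera("side");np.save('a3.npy',a);np.save('b3.npy',b)
s=read_state();print(s['ft_force'],s['tool_pos'],s['time'])
cv2.imwrite('pics/s5.png',np.hstack([cv2.resize(b[130:270,160:320],None,fx=2.5,fy=2.5),cv2.resize(a[160:300,180:340],None,fx=2.5,fy=2.5)]))
from e2 import *
run('a3.npy','b3.npy',-.04)
print('near');
for n,im in(("scene",a),("side",b)): edge(n,im,(.5565,-.20),(.591,.04),.039,.012)
```

```text
[ 0.58044103 -0.11871585  0.24140817] [ 0.44292516 -0.07742688  0.22021171] 8.45
far g= -0.04
scene 60 60 yaw -8.55 x at y=-.2,0: [0.7581, 0.7882]
side 11 10 yaw 20.28 x at y=-.2,0: [0.7849, 0.711]
scene [240.6 202.2] 81.3 [[558.0, -198.0], [758.0, -229.0], [794.0, 9.0], [594.0, 40.0]]
side [246.7 200.5] 81.3 [[556.0, -195.0], [755.0, -225.0], [792.0, 18.0], [594.0, 49.0]]
near
scene 51 41 yaw -8.75 x at y=-.2,0: [0.5563, 0.587]
side 60 60 yaw -8.54 x at y=-.2,0: [0.5526, 0.5826]
```

View pics/s5.png

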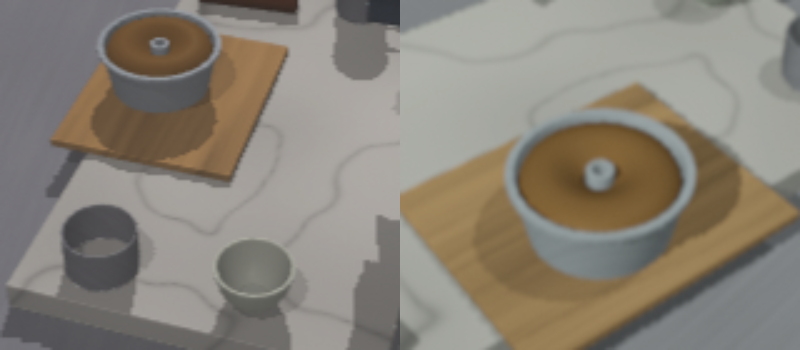

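The last picture shows the board over the edge by 39–41 mm at both corners, in both views. The pan is upright, the bystanders are in place and the fingers are clear.

```bash
python3 -c "
from bench import *
print(close_job())"
```

```text
the job is handed in; nothing more can be done
None
```

The job is handed in: I measured the board hanging over the slab's far edge by about 40 mm along its width, with the pan upright on it, the cutter and ramekin where they stood, and the arm clear; I did not re-measure the shaker and scraper, and the hand-in reported no verdict.

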